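# Set the hob dial by fingertip and start it

## Task

The pot is on the portable hob. With your fingertips on the wide metal dial, turn it clockwise, click by click, until it clicks in with its pointer line at the long bar mark; only then press the round start button beside it all the way in, and let it spring back. Nothing is to be picked up: leave the pot, the shaker and the things beside the hob where they stand.

Things in the scene. Friction and masses are not known exactly. Their poses are not given: they have to be found in the camera images.
- hob: portable hob, a low white case 380 (its x) by 340 (its y) mm, its flat top 56 mm above the counter; fixed to the counter. Origin: centre of the underside. Its -x edge is the front with the control panel, the black glass field with the pot is on the +x half. Dial axis at x = -118, y = -45 mm and start button at x = -118, y = +70 mm in this frame
- dial (a joint): angle of the dial (rad), growing clockwise seen from above. A hidden spring detent clicks in at 0, 0.6, 1.2 and 1.8; between two clicks it resists with up to about 0.05 Nm, past half-way (0.3, 0.9, 1.5) it snaps on to the next one by itself. The pointer is at the long bar mark at 1.2. It starts clicked in at 0 or at 0.6. End stops at -0.2 and 2.0
- dial_center (a point): centre of the dial's flat top face, on its vertical axis, 72 mm above the counter. The dial is an aluminium disc of 96 mm diameter, 14 mm thick, with a knurled rim; too wide for the gripper to span. Smooth flat top: a fingertip pressed on it with 5 to 15 N near its edge (about 35 mm from the axis) and moved round in an arc drags it along by friction
- dial_pointer (a point): outer end of the dark pointer line on the dial's top face, 45 mm from the axis; turns with the dial
- bar_mark (a point): middle of the long dark bar mark (26 by 7 mm, radial) printed on the white panel 65 mm from the dial's axis, on its +x (pot) side in the hob's frame; the other three clicks have small round dots
- start (a joint): travel of the start button (m): 0 out, 0.006 all the way in; its spring needs 5 N for that and pushes it out again
- start_top (a point): centre of the top of the round white start button, 30 mm diameter, in a grey housing on the panel, 115 mm to the +y side of the dial's axis in the hob's frame; pressed straight down
- pot: cream pot with lid, 174 mm diameter, 100 mm high over its wooden lid knob, two side handles; stands on the hob's glass. Origin: centre of its underside. Must stay
- shaker: small amber glass shaker jar, 36 mm diameter, 52 mm high, standing on the hob's panel on the far side of the button from the dial, about 68 mm from the button's axis. Origin: centre of its underside. Must stay
- mug: white mug, 76 mm diameter, 85 mm high, on the counter beside the hob's +y side. Origin: centre of its underside. Must stay
- spoon: wooden spoon, 220 mm long, lying beside the hob's -y side. Origin: underside, mid-length. Must stay
- spice: low white spice jar, 36 mm diameter, 42 mm high, standing on the hob's panel on the other side of the dial from the button, about 100 mm from the dial's axis. Origin: centre of its underside. Must stay

How it is judged:
By the outcome, as a careful person would: the job done as asked, in the order asked, and still so for the second after the job is handed in, with the robot touching nothing.
It also fails if it takes over 45 s, if anything falls off the work surface, if the arm or the gripper's body presses on something with over 40 N, if the wrist force passes 120 N, or if a joint passes its speed limit or range.

## Robot

A 6-joint arm with a two-finger parallel gripper is mounted at the origin on the work surface. World frame = base frame: x ahead of the robot, y to its left, z up, the work surface at z = 0. Lengths are in m, angles in rad, forces in N, time in s.
With the tool pointing down it reaches from about 0.35 to 0.975 m from the base axis. Payload 4.9 kg.
Tool frame: the origin (TCP) lies at the very end of the fingers, on their centre line; the grasp point (between the pads) lies ctrl.grip_point_offset behind it (ctrl.grip_point_offset is the distance from the TCP to the grasp point, in m); z points along the fingers, y is the line along which they close (so a half turn about z gives the same grasp; the last joint's range is limited). The gripper opens to 85 mm and grips with 20 to 120 N. Pads are 22 mm wide; open, the fingers measure 114 mm over their backs; the gripper's body (76 mm by 85 mm) begins 54 mm behind the grasp point. The pads swing forward as they close: fully open they stand 13 mm farther back than shut.
Start: joints at [-1.355, 0.053, 1.613, -0, 1.476, -0.119], TCP at [0.205, -0.59, 0.231] pointing down, gripper open.
Joint ranges: [-3.01, 3.01], [-1.01, 2.22], [0.06, 2.58], [-1.02, 4.17], [0.09, 2.62], [-3.14, 3.14]. Speed limits (rad/s): [2.57, 2.57, 3.14, 3.14, 3.14, 3.14].

## Interface

Orientations are given as a rotation vector (axis times angle).
In Python, from station import ctrl gives the robot as it stands. The module is installed in compiled form; this text tells all that it offers.
- The arm moves only by the tool drive_tool, never from a script. Its argument "steps" is a list of rows, each an object with "translation": the shift along the tool's x, y, z normalised to -1 to 1, where 1 is 4 cm, a list of three; "angular": the turn, a rotation vector about the tool's x, y, z normalised to -1 to 1, where 1 is 8 degrees, a list of three; "gripper": the opening, from 0 (shut) to 1 (fully open). In form: [{"translation": [dx, dy, dz], "angular": [wx, wy, wz], "gripper": gripper}, ...]. A call has 1 to 8 rows; each row shifts and turns the commanded pose from where the row before left it, along the tool's axes as they then stand; what a row does not reach is not made up. A row lasts 1/8 s, in which the tool goes at most 62.5 mm and 10.7 degrees, less where a joint would pass 70% of its speed; a pose out of reach is approached as far as the arm can. A call with a number of a shift or a turn outside -1 to 1 is refused whole. A call with a gripper value outside its range is refused whole. The fingers move at their own pace and stop on an object; "force" is the grip in N (left out, the last holds). Time passes only in rows, so rows that do not move let the fingers close. It gives the time, the measured TCP pose, the force, the opening and the grip force at its end, in the units of the state.
- ctrl.get_obs(): the state, without advancing time (a new reading comes with each control period).
- ctrl.get_image(name): name is "scene" or "top"; returns a dict with "color" (400x640x3 uint8, red, green, blue), "depth" (400x640 float32, m along the optical axis (not along the pixel's ray), 0 where there is no reading), "fx", "fy", "cx", "cy" (pixels), "R" (3x3) and "t" (3): a world point X has camera coordinates R X + t. Camera axes: x right, y down, z forward; pixel columns grow to the right and rows downward; lengths in m; the calibration is good to about 2 mm. A picture is of the moment at which its call begins.
- ctrl.finish_job(): hands the job in; it is judged then, once.
The state is a dict: "t": time; "q": joint angles; "dq": joint speeds; "effort": joint torques, N m; "tool_pos": TCP position; "tool_rot": TCP orientation; "contact_force": force on the tool from outside, world axes, zero at the start; "wrist_torque": the same for the moment, N m; "opening": finger opening in m; "grip_force": force on a finger pad.
Only numpy, scipy, OpenCV 4.12 (cv2) and the standard library are available. Lean on these libraries where they do the work, as an engineer would, in place of code of your own. Each camera call takes 0.05 s, during which the arm holds its last target. There are 200 camera calls.

## Working session

There is one attempt and no reset: what is moved stays moved. The work goes in short steps, Python scripts to look and compute and a tool call to move; the robot and the scene stay as the last step left them, time stands still between calls to the robot, and variables do not carry over. Pictures are saved under pics/ and viewed, at most 10 in all, crops included, and the job is handed in when it is done.

Besides the shell and the picture viewer there is one more tool, called after "Emit:" as name(argument=value, ...) on one line, values as JSON. drive_tool: Moves the arm, as the interface text tells. Its arguments: {"type":"object","properties":{"steps":{"type":"array"},"force":{"type":"number"}},"required":["steps"]}

```bash
mkdir -p pics; cat > h.py <<'E'
import numpy as np, cv2
from station import ctrl
def ray(im,u,v,z):
    R=np.array(im["R"]);t=np.array(im["t"])
    d=R.T@np.array([(u-im["cx"])/im["fx"],(v-im["cy"])/im["fy"],1]);c=-R.T@t
    return c+d*(z-c[2])/d[2]
def save(im,n): cv2.imwrite(f"pics/{n}.png",cv2.cvtColor(im["color"],cv2.COLOR_RGB2BGR))
E
python3 - <<'E'
from h import *
o=ctrl.get_obs();print(o["tool_pos"],o["tool_rot"],o["contact_force"],o["opening"],o["t"])
for n in("scene","top"):
    im=ctrl.get_image(n);save(im,n+"0");print(n,-np.array(im["R"]).T@im["t"],im["fx"])
E
```

```text
[ 0.2052103  -0.58970577  0.23009495] [-3.09572559e+00 -5.23114785e-01  2.18599190e-04] [-0.65323437  0.34624436  0.28127361] 0.08547688228480066 0.0
scene [0.94160747 0.50563806 0.50871299] 367.51282181599805
top [0.56866394 0.05366755 0.89078116] 381.45794237155246
```

View pics/top0.png

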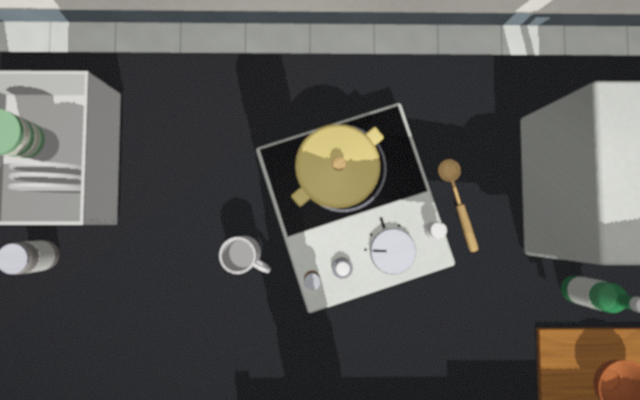

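View pics/scene0.png

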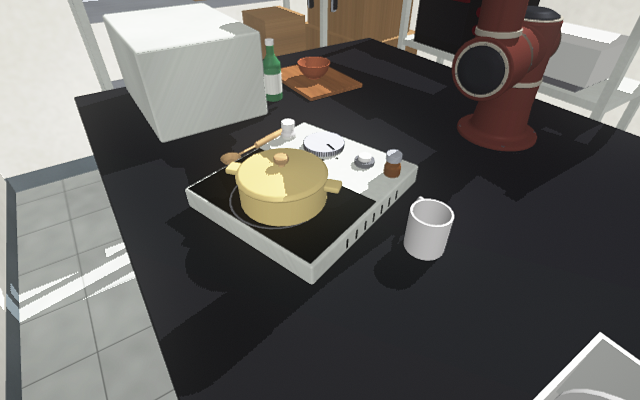

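Top view: hob with dial about (392,250), pointer line to the left at (378,250), bar mark (382,222), button (342,268), shaker (312,282), spice jar (438,230). The scene view shows the same, dial at (324,146), button (365,160). I'll measure these and look at an enlarged crop.

```bash
cat >> h.py <<'E'
def measure(n):
    im=ctrl.get_image("top");g=cv2.cvtColor(im["color"],cv2.COLOR_RGB2GRAY)
    big=cv2.resize(im["color"][190:320,280:470],None,fx=4,fy=4,interpolation=cv2.INTER_CUBIC)
    cv2.imwrite(f"pics/{n}.png",cv2.cvtColor(big,cv2.COLOR_RGB2BGR));return im,g
E
python3 - <<'E'
from h import *
im,g=measure("crop1")
# hob corners at z=.056 -> frame
P=np.array([ray(im,u,v,.056)[:2] for u,v in[(258,149),(400,104),(455,264),(309,312)]]);print("corners",P.round(4),[np.linalg.norm(P[i]-P[i-1]).round(3) for i in range(4)])
c=P.mean(0);ex=(P[0]+P[1]-P[2]-P[3]);ex/=np.linalg.norm(ex);ey=np.array([-ex[1],ex[0]])
print("yaw",np.arctan2(ex[1],ex[0]),c)
for n,a in dict(dial=(-.118,-.045),btn=(-.118,.07),bar=(-.053,-.045)).items():print(n,c+ex*a[0]+ey*a[1])
hsv=cv2.cvtColor(im["color"],cv2.COLOR_RGB2HSV)
print([ (p,im["color"][p[1],p[0]],im["depth"][p[1],p[0]].round(3)) for p in[(395,258),(400,240),(420,265),(342,268),(360,280),(312,282),(438,230)]])
for n,(u,v),z in[("dial",(392.5,250.5),.072),("btn",(342.5,267.5),.072),("bar",(382,222),.056),("ptr",(373,250.5),.072),("shaker",(312,281),.1),("spice",(438,230),.098)]: print(n,ray(im,u,v,z).round(4))
s=ctrl.get_image("scene")
for n,(u,v),z in[("dial",(324,145),.072),("btn",(365,158),.072)]: print("scene",n,ray(s,u,v,z).round(4))
cv2.imwrite("pics/sc1.png",cv2.cvtColor(cv2.resize(s["color"][110:200,270:430],None,fx=5,fy=5,interpolation=cv2.INTER_CUBIC),cv2.COLOR_RGB2BGR))
E
```

```text
corners [[ 0.7335  0.1661]
 [ 0.8358 -0.1493]
 [ 0.481  -0.2655]
 [ 0.3789  0.0535]] [np.float64(0.372), np.float64(0.332), np.float64(0.373), np.float64(0.335)]
yaw 0.3119894086963042 [ 0.60730999 -0.04880584]
dial [ 0.50881933 -0.12785387]
btn [ 0.47351978 -0.01840552]
bar [ 0.57068144 -0.10790195]
[((395, 258), array([215, 214, 223], dtype=uint8), np.float32(0.816)), ((400, 240), array([215, 216, 223], dtype=uint8), np.float32(0.819)), ((420, 265), array([214, 217, 211], dtype=uint8), np.float32(0.83)), ((342, 268), array([235, 234, 232], dtype=uint8), np.float32(0.807)), ((360, 280), array([216, 218, 212], dtype=uint8), np.float32(0.827)), ((312, 282), array([150, 152, 158], dtype=uint8), np.float32(0.774)), ((438, 230), array([232, 231, 229], dtype=uint8), np.float32(0.795))]
dial [ 0.5117 -0.1253  0.072 ]
btn [ 0.4758 -0.0179  0.072 ]
bar [ 0.5728 -0.1064  0.056 ]
ptr [ 0.5118 -0.0834  0.072 ]
shaker [0.4516 0.0474 0.1   ]
spice [ 0.5559 -0.2153  0.098 ]
scene dial [ 0.5216 -0.1068  0.072 ]
scene btn [ 0.4778 -0.0105  0.072 ]
```

View pics/crop1.png

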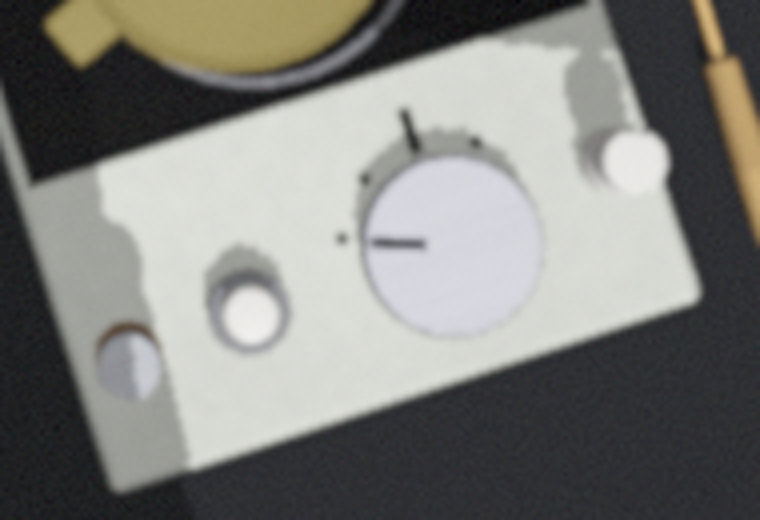

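View pics/sc1.png

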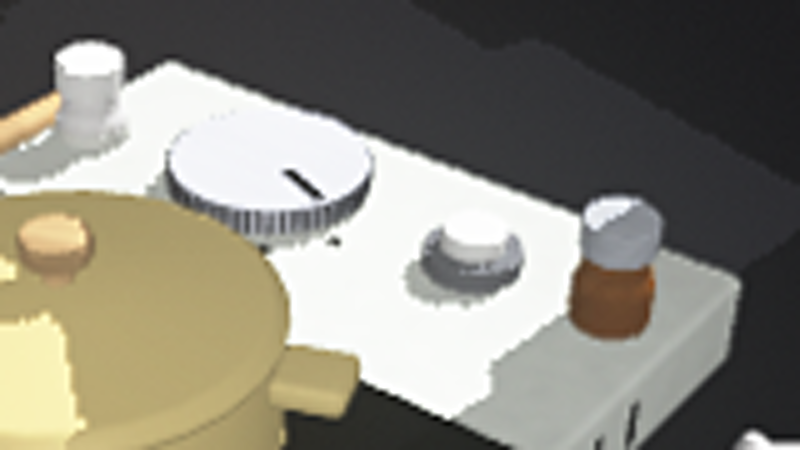

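The crop shows the dial circle (centre about (392.9,250.9) in full-image pixels) with the pointer straight left at the first dot, so the dial sits at 0 and needs 1.2 rad. In the scene crop the dial ellipse is centred near (323.6,142.0) and the button near (365,155). Next, triangulate and plan.

```bash
cat >> h.py <<'E'
def tri(a,pa,b,pb):
    Pm=lambda i:np.array([[i["fx"],0,i["cx"]],[0,i["fy"],i["cy"]],[0,0,1]])@np.c_[i["R"],i["t"]]
    X=cv2.triangulatePoints(Pm(a),Pm(b),np.float64(pa),np.float64(pb)).ravel();return X[:3]/X[3]
def togo(xyz):
    o=ctrl.get_obs();R=cv2.Rodrigues(np.array(o["tool_rot"]))[0]
    return (R.T@(np.array(xyz)-o["tool_pos"])/.04).round(3)
E
python3 - <<'E'
from h import *
a=ctrl.get_image("top");b=ctrl.get_image("scene")
# dial: ellipse of the bluish bright disc in top view
h=a["color"].astype(int);m=((h[...,2]-h[...,0]>3)&(h[...,2]-h[...,1]>3)&(h[...,2]>190)).astype(np.uint8);m[:, :360]=0;m[:,425:]=0;m[:215]=0;m[290:]=0
c=max(cv2.findContours(cv2.morphologyEx(m,cv2.MORPH_CLOSE,np.ones((5,5))),0,1)[0],key=cv2.contourArea);e=cv2.fitEllipse(cv2.convexHull(c));print(e)
print("dial tri",tri(a,e[0],b,(323.6,142)),"ray",ray(a,*e[0],.072), ray(b,323.6,142,.072))
print("btn tri",tri(a,(342.2,268.4),b,(364.8,155)),ray(a,342.2,268.4,.076),ray(b,364.8,155,.076))
print("pot",ray(a,338,165,.14))
x,y=ray(a,*e[0],.072)[:2];print("togo",togo((x,y,.16)),ctrl.grip_point_offset,ctrl.get_obs()["contact_force"])
E
```

```text
((392.95947265625, 251.3345184326172), (43.3931884765625, 43.98128128051758), 1.4184378385543823)
dial tri [ 0.50923248 -0.1273035   0.06619961] ray [ 0.50992929 -0.12624422  0.072     ] [ 0.51462723 -0.11874337  0.072     ]
btn tri [ 0.47404127 -0.01671686  0.07526543] [ 0.47436454 -0.0168626   0.076     ] [ 0.47457116 -0.01561675  0.076     ]
pot [ 0.68535017 -0.00383655  0.14      ]
togo [11.003 -8.448  1.779] 0.0187 [ 0.20256604 -0.30575666 -0.01395108]
```

Emit:
drive_tool(steps=[{"translation": [0.33, -0.95, 0], "angular": [0, 0, 0], "gripper": 0.66}, {"translation": [0.33, -0.95, 0], "angular": [0, 0, 0], "gripper": 0.66}, {"translation": [0.33, -0.95, 0], "angular": [0, 0, 0], "gripper": 0.66}, {"translation": [0.33, -0.95, 0], "angular": [0, 0, 0], "gripper": 0.66}, {"translation": [0.33, -0.95, 0], "angular": [0, 0, 0], "gripper": 0.66}, {"translation": [0.33, -0.95, 0], "angular": [0, 0, 0], "gripper": 0.66}, {"translation": [1, -0.3, 0], "angular": [0, 0, 0], "gripper": 0.66}, {"translation": [1, -0.3, 0], "angular": [0, 0, 0], "gripper": 0.66}])

```text
t: 1.3
tool_pos: [0.2735, -0.2991, 0.2316]
tool_rot: [3.097, 0.521, 0.001]
contact_force: [-0.2, 0.2, -0.2]
opening: 0.0564
grip_force: 0.0
```

Emit:
drive_tool(steps=[{"translation": [1, -0.3, 0], "angular": [0, 0, 0], "gripper": 0.66}, {"translation": [1, -0.3, 0], "angular": [0, 0, 0], "gripper": 0.66}, {"translation": [1, -0.3, 0], "angular": [0, 0, 0], "gripper": 0.66}, {"translation": [1, -0.3, 0], "angular": [0, 0, 0], "gripper": 0.66}, {"translation": [1, -0.3, 0], "angular": [0, 0, 0], "gripper": 0.66}, {"translation": [1, -0.3, 0], "angular": [0, 0, 0], "gripper": 0.66}, {"translation": [1, -0.3, 0], "angular": [0, 0, 0], "gripper": 0.66}, {"translation": [0, 0, 0], "angular": [0, 0, 0], "gripper": 0.66}])

```text
t: 2.3
tool_pos: [0.511, -0.1271, 0.2311]
tool_rot: [-3.096, -0.528, 0.001]
contact_force: [0.5, -0.6, 0.7]
opening: 0.0561
grip_force: 0.0
```

```bash
python3 -c "
from h import *
print(togo((.510,-.127,.12)));o=ctrl.get_obs();print(o['tool_pos'],o['tool_rot'],o['opening'],o['contact_force'],o['q'],o['t'])"
```

```text
[-0.023 -0.009  2.777]
[ 0.51102388 -0.12710376  0.23109129] [-3.09629359e+00 -5.28492973e-01  5.01329834e-04] 0.05609331681639722 [ 0.53756503 -0.56895514  0.67939489] [-3.85300047e-01 -1.84511256e-01  1.83936949e+00  2.74831550e-04
  1.48727942e+00  8.47360277e-01] 2.3
```

Emit:
drive_tool(steps=[{"translation": [0, 0, 0.9], "angular": [0, 0, 0], "gripper": 0.66}, {"translation": [0, 0, 0.9], "angular": [0, 0, 0], "gripper": 0.66}, {"translation": [0, 0, 0.9], "angular": [0, 0, 0], "gripper": 0.66}, {"translation": [0, 0, 0.9], "angular": [0, 0, 0], "gripper": 0.66}, {"translation": [0, 0, 0.15], "angular": [0, 0, 0], "gripper": 0.66}, {"translation": [0, 0, 0], "angular": [0, 0, 0], "gripper": 0.66}])

```text
t: 3.05
tool_pos: [0.5098, -0.1291, 0.0819]
tool_rot: [3.098, 0.523, 0.0]
contact_force: [-0.7, 0.6, 0.4]
opening: 0.0561
grip_force: 0.0
```

Emit:
drive_tool(steps=[{"translation": [0, 0, 0.1], "angular": [0, 0, 0], "gripper": 0.66}, {"translation": [0, 0, 0.1], "angular": [0, 0, 0], "gripper": 0.66}, {"translation": [0, 0, 0], "angular": [0, 0, 0], "gripper": 0.66}])

```text
t: 3.42
tool_pos: [0.5098, -0.1287, 0.0735]
tool_rot: [3.098, 0.523, 0.0]
contact_force: [-0.0, 0.9, -0.1]
opening: 0.0566
grip_force: 0.0
```

Emit:
drive_tool(steps=[{"translation": [0, 0, 0.06], "angular": [0, 0, 0], "gripper": 0.66}, {"translation": [0, 0, 0], "angular": [0, 0, 0], "gripper": 0.66}])

```text
t: 3.68
tool_pos: [0.5096, -0.1286, 0.0707]
tool_rot: [-3.097, -0.523, 0.001]
contact_force: [-0.8, 0.0, 0.5]
opening: 0.0564
grip_force: 0.0
```

Emit:
drive_tool(steps=[{"translation": [0, 0, 0.03], "angular": [0, 0, 0], "gripper": 0.66}, {"translation": [0, 0, 0], "angular": [0, 0, 0], "gripper": 0.66}])

```text
t: 3.92
tool_pos: [0.5097, -0.1286, 0.0696]
tool_rot: [-3.098, -0.523, 0.0]
contact_force: [0.4, -0.0, 0.4]
opening: 0.0566
grip_force: 0.0
```

Emit:
drive_tool(steps=[{"translation": [0, 0, 0.03], "angular": [0, 0, 0], "gripper": 0.66}, {"translation": [0, 0, 0], "angular": [0, 0, 0], "gripper": 0.66}])

```text
t: 4.18
tool_pos: [0.5097, -0.1286, 0.0684]
tool_rot: [-3.098, -0.523, 0.0]
contact_force: [-0.2, 0.3, -0.3]
opening: 0.0562
grip_force: 0.0
```

Emit:
drive_tool(steps=[{"translation": [0, 0, 0.04], "angular": [0, 0, 0], "gripper": 0.66}, {"translation": [0, 0, 0], "angular": [0, 0, 0], "gripper": 0.66}])

```text
t: 4.42
tool_pos: [0.51, -0.1287, 0.0677]
tool_rot: [-3.098, -0.524, 0.0]
contact_force: [-2.6, 1.4, 4.6]
opening: 0.0565
grip_force: 2.4
```

Emit:
drive_tool(steps=[{"translation": [0, 0, 0.03], "angular": [0, 0, 0], "gripper": 0.66}, {"translation": [0, 0, 0], "angular": [0, 0, 0], "gripper": 0.66}])

```text
t: 4.68
tool_pos: [0.51, -0.1287, 0.0676]
tool_rot: [-3.098, -0.524, 0.001]
contact_force: [-6.2, 1.2, 11.9]
opening: 0.0565
grip_force: 5.9
```

Emit:
drive_tool(steps=[{"translation": [0, 0, 0.02], "angular": [0, 0, 0], "gripper": 0.66}, {"translation": [0, 0, 0], "angular": [0, 0, 0], "gripper": 0.66}])

```text
t: 4.92
tool_pos: [0.51, -0.1287, 0.0676]
tool_rot: [-3.097, -0.524, 0.001]
contact_force: [-8.0, 2.9, 15.8]
opening: 0.0566
grip_force: 8.0
```

Emit:
drive_tool(steps=[{"translation": [0, 0, 0], "angular": [0, 0, 0.72], "gripper": 0.66}, {"translation": [0, 0, 0], "angular": [0, 0, 0.72], "gripper": 0.66}, {"translation": [0, 0, 0], "angular": [0, 0, 0.72], "gripper": 0.66}, {"translation": [0, 0, 0], "angular": [0, 0, 0.72], "gripper": 0.66}, {"translation": [0, 0, 0], "angular": [0, 0, 0.72], "gripper": 0.66}, {"translation": [0, 0, 0], "angular": [0, 0, 0.72], "gripper": 0.66}, {"translation": [0, 0, 0], "angular": [0, 0, 0], "gripper": 0.66}])

```text
t: 5.8
tool_pos: [0.5088, -0.1275, 0.0676]
tool_rot: [-3.111, 0.42, 0.008]
contact_force: [-13.4, 7.0, 20.8]
opening: 0.0561
grip_force: 10.5
```

```bash
python3 - <<'E'
from h import *
s=ctrl.get_image("scene");t=ctrl.get_image("top")
f=lambda i,a,b,c,d:cv2.resize(i["color"][a:b,c:d],(390,400),interpolation=cv2.INTER_CUBIC)
cv2.imwrite("pics/turn1.png",cv2.cvtColor(np.hstack([f(s,105,185,290,380),f(t,200,300,340,440)]),cv2.COLOR_RGB2BGR))
E
```

```text
(no output)
```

View pics/turn1.png

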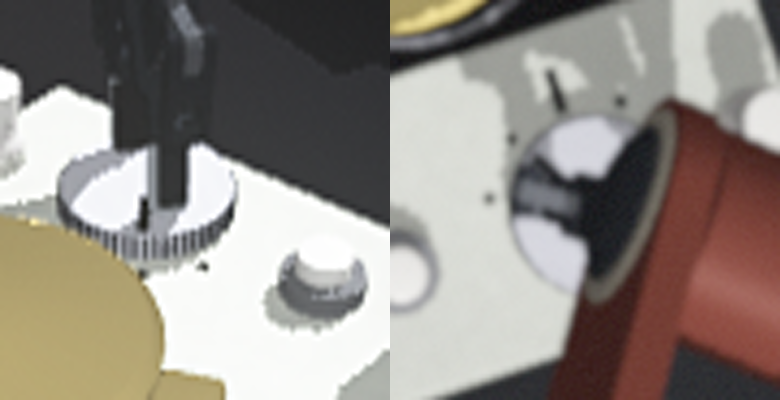

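The scene half shows the pointer (about (143,213) in the crop) now at the second dot, so it has turned one click without slipping. I'll ease the pressure slightly and turn one more click.

Emit:
drive_tool(steps=[{"translation": [0, 0, -0.02], "angular": [0, 0, 0], "gripper": 0.66}, {"translation": [0, 0, 0], "angular": [0, 0, 0.71], "gripper": 0.66}, {"translation": [0, 0, 0], "angular": [0, 0, 0.71], "gripper": 0.66}, {"translation": [0, 0, 0], "angular": [0, 0, 0.71], "gripper": 0.66}, {"translation": [0, 0, 0], "angular": [0, 0, 0.71], "gripper": 0.66}, {"translation": [0, 0, 0], "angular": [0, 0, 0.71], "gripper": 0.66}, {"translation": [0, 0, 0], "angular": [0, 0, 0.71], "gripper": 0.66}, {"translation": [0, 0, 0], "angular": [0, 0, 0], "gripper": 0.66}])

```text
t: 6.9
tool_pos: [0.5096, -0.1278, 0.0676]
tool_rot: [-2.852, 1.314, 0.004]
contact_force: [-7.2, 4.8, 13.5]
opening: 0.0564
grip_force: 6.9
```

Emit:
drive_tool(steps=[{"translation": [0, 0, -0.2], "angular": [0, 0, 0], "gripper": 0.66}, {"translation": [0, 0, -0.8], "angular": [0, 0, 0], "gripper": 0.66}, {"translation": [0, 0, -0.8], "angular": [0, 0, 0], "gripper": 0.3}, {"translation": [0, 0, 0], "angular": [0, 0, 0], "gripper": 0}, {"translation": [0, 0, 0], "angular": [0, 0, 0], "gripper": 0}, {"translation": [0, 0, 0], "angular": [0, 0, 0], "gripper": 0}])

```text
t: 7.65
tool_pos: [0.5088, -0.1283, 0.1359]
tool_rot: [2.853, -1.314, -0.005]
contact_force: [0.5, 0.2, 0.1]
opening: 0.0002
grip_force: 0.0
```

```bash
python3 - <<'E'
from h import *
s=ctrl.get_image("scene");t=ctrl.get_image("top")
f=lambda i,a,b,c,d:cv2.resize(i["color"][a:b,c:d],(390,400),interpolation=cv2.INTER_CUBIC)
cv2.imwrite("pics/turn2.png",cv2.cvtColor(np.hstack([f(s,105,185,290,380),f(t,200,300,340,440)]),cv2.COLOR_RGB2BGR))
print(togo((.474,-.0170,.125)),ctrl.get_obs()["opening"],ctrl.get_obs()["q"])
E
```

```text
[-2.683 -1.145  0.284] 0.0001240576298793106 [-3.88848084e-01 -1.07568706e-01  1.93304423e+00  1.01883902e-05
  1.31863515e+00  2.04523853e+00]
```

View pics/turn2.png

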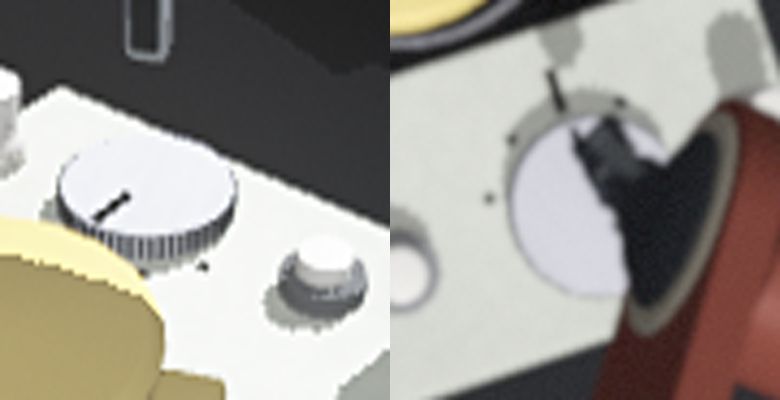

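Scene half: the pointer has turned further, from about (130,195) to (97,218), toward the pot side where the bar is. I'll move above the button, which also clears the top camera's view of the dial for checking.

Emit:
drive_tool(steps=[{"translation": [-0.89, -0.38, 0], "angular": [0, 0, 0], "gripper": 0}, {"translation": [-0.89, -0.38, 0], "angular": [0, 0, 0], "gripper": 0}, {"translation": [-0.89, -0.38, 0], "angular": [0, 0, 0], "gripper": 0}, {"translation": [0, 0, 0], "angular": [0, 0, 0], "gripper": 0}])

```text
t: 8.25
tool_pos: [0.4739, -0.016, 0.1368]
tool_rot: [2.855, -1.31, -0.002]
contact_force: [0.9, 0.3, -0.1]
opening: 0.0002
grip_force: 0.0
```

```bash
python3 - <<'E'
from h import *
im,g=measure("crop2")
print(togo((.474,-.0170,.085)),ctrl.get_obs()["contact_force"])
E
```

```text
[-0.011  0.007  1.302] [0.20452369 0.18347073 0.56100504]
```

View pics/crop2.png

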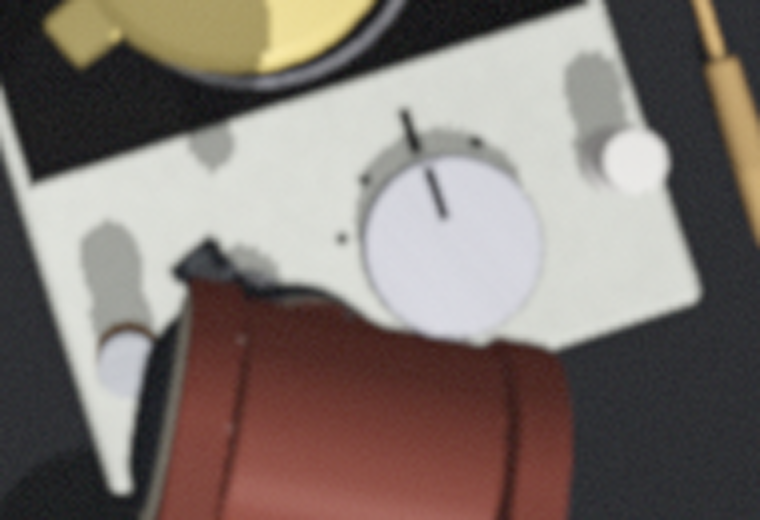

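The top crop shows the pointer line, (428,170) to (446,217), aligned with the bar mark at (410,130), so the dial is clicked in at 1.2. Now for the button.

Emit:
drive_tool(steps=[{"translation": [0, 0, 0.65], "angular": [0, 0, 0], "gripper": 0}, {"translation": [0, 0, 0.6], "angular": [0, 0, 0], "gripper": 0}, {"translation": [0, 0, 0], "angular": [0, 0, 0], "gripper": 0}])

```text
t: 8.68
tool_pos: [0.4734, -0.0184, 0.0854]
tool_rot: [2.851, -1.315, -0.008]
contact_force: [-0.2, -0.4, -0.1]
opening: 0.0
grip_force: 0.0
```

Emit:
drive_tool(steps=[{"translation": [0, 0, 0.1], "angular": [0, 0, 0], "gripper": 0}, {"translation": [0, 0, 0.1], "angular": [0, 0, 0], "gripper": 0}, {"translation": [0, 0, 0], "angular": [0, 0, 0], "gripper": 0}])

```text
t: 9.05
tool_pos: [0.4752, -0.018, 0.08]
tool_rot: [-2.853, 1.314, -0.001]
contact_force: [-1.0, 0.6, -0.7]
opening: 0.0
grip_force: 0.0
```

Emit:
drive_tool(steps=[{"translation": [0, 0, 0.08], "angular": [0, 0, 0], "gripper": 0}, {"translation": [0, 0, 0], "angular": [0, 0, 0], "gripper": 0}])

```text
t: 9.3
tool_pos: [0.4756, -0.0179, 0.077]
tool_rot: [-2.853, 1.314, -0.002]
contact_force: [0.7, -1.1, 1.1]
opening: 0.0002
grip_force: 1.0
```

Emit:
drive_tool(steps=[{"translation": [0, 0, 0.06], "angular": [0, 0, 0], "gripper": 0}, {"translation": [0, 0, 0.06], "angular": [0, 0, 0], "gripper": 0}, {"translation": [0, 0, 0], "angular": [0, 0, 0], "gripper": 0}])

```text
t: 9.68
tool_pos: [0.4756, -0.018, 0.0722]
tool_rot: [-2.853, 1.314, -0.002]
contact_force: [0.4, -0.4, 4.6]
opening: 0.0
grip_force: 2.3
```

Emit:
drive_tool(steps=[{"translation": [0, 0, 0.05], "angular": [0, 0, 0], "gripper": 0}, {"translation": [0, 0, 0], "angular": [0, 0, 0], "gripper": 0}])

```text
t: 9.93
tool_pos: [0.4757, -0.0179, 0.0718]
tool_rot: [2.854, -1.314, 0.0]
contact_force: [-5.1, 1.5, 14.7]
opening: -0.0003
grip_force: 7.4
```

The button is at its stop (15 N, no further travel). Now release it and retreat straight up.

Emit:
drive_tool(steps=[{"translation": [0, 0, 0], "angular": [0, 0, 0], "gripper": 0}, {"translation": [0, 0, -0.15], "angular": [0, 0, 0], "gripper": 0}, {"translation": [0, 0, -0.3], "angular": [0, 0, 0], "gripper": 0}, {"translation": [0, 0, -0.9], "angular": [0, 0, 0], "gripper": 0}, {"translation": [0, 0, -0.9], "angular": [0, 0, 0], "gripper": 0}, {"translation": [0, 0, -0.9], "angular": [0, 0, 0], "gripper": 0}, {"translation": [0, 0, -0.9], "angular": [0, 0, 0], "gripper": 0}, {"translation": [0, 0, 0], "angular": [0, 0, 0], "gripper": 0}])

```text
t: 10.92
tool_pos: [0.4763, -0.018, 0.235]
tool_rot: [-2.852, 1.314, -0.008]
contact_force: [-0.1, -0.7, 0.3]
opening: -0.0001
grip_force: 0.0
```

```bash
python3 - <<'E'
from h import *
s=ctrl.get_image("scene");t=ctrl.get_image("top")
f=lambda i,a,b,c,d:cv2.resize(i["color"][a:b,c:d],(400,400),interpolation=cv2.INTER_CUBIC)
cv2.imwrite("pics/end.png",cv2.cvtColor(np.hstack([f(s,100,260,270,430),f(t,190,320,330,460)]),cv2.COLOR_RGB2BGR))
o=ctrl.get_obs();print(o["contact_force"],o["dq"].round(3) if hasattr(o["dq"],"round") else o["dq"])
E
```

```text
[-0.50614067 -0.31504668 -0.43209288] [ 0.     0.016  0.029 -0.001 -0.001 -0.002]
```

View pics/end.png

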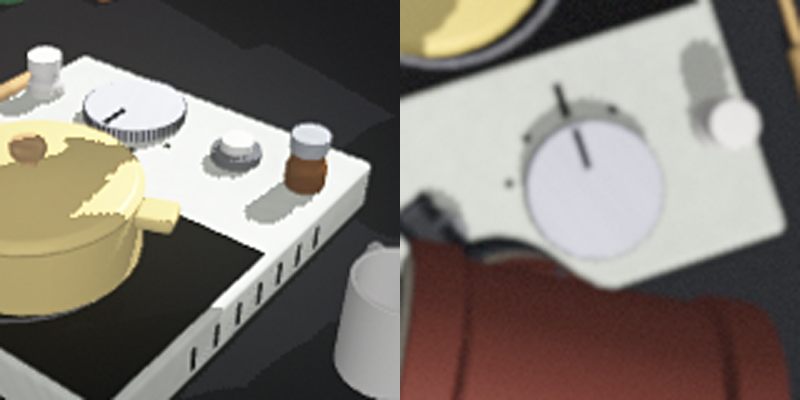

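The final picture shows the pointer (580,148) still at the bar (562,100), the button sprung back (238,147), and the pot, shaker, spice jar and mug where they stood.

```bash
python3 -c "
from station import ctrl
print(ctrl.finish_job())"
```

```text
the job is handed in; nothing more can be done
None
```

I turned the dial two clicks clockwise to the bar mark, then pressed the start button to its stop and released it; nothing else appears to have moved, and the job was handed in at about 11 s of the 45 s limit.

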